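# Dry-fit and clamp an end-grain engraving block

### The job

Finish the dry fit of the end-grain block in the gluing clamp: from the sloping pocket rack take the short and the long boxwood piece and stand them side by side as the front row, short piece on the left and long piece on the right as seen from the robot, so that their joint does not line up with the one in the row already standing at the fence. Then swing the clamp lever all the way forward so that the jaw presses the front row tight against the back row. The middle-length piece stays in its pocket, and the other tools on the bench are left where they lie.

Things in the scene. Friction and masses are not known exactly. Their poses are not given: they have to be found in the camera images.
- rack: Wooden pocket rack, 236 mm wide (its y), 112 deep (its x), 86 high, fixed. Origin: centre of its underside, z up, x away from the robot. Its deck slopes up at 30 degrees along +x (deck normal in rack axes [-0.5, 0, 0.866]), with one row of three pockets 74 mm apart along y, one piece in each. A thin burnisher lies in the trough at the lower edge.
- pocket_row (a point): Centre of the underside of the piece in the middle pocket, rack axes. The pockets are 8 mm deep (square to the deck), 67 mm long, 19 mm wide; 15 mm of a piece stands clear above the deck.
- piece_short: Pale boxwood piece, 16 (its x) x 30 (its y) x 23 mm (its z), in one of the three pockets (which one varies). Origin: centre of its underside. In the pocket its z is square to the sloping deck, its x runs up the slope, its y along the rack.
- piece_middle: Like piece_short but 45 mm long (its y): not needed, stays in its pocket.
- piece_long: Like piece_short but 60 mm long (its y).
- glue_clamp: Plywood clamp board 230 x 150 x 16 mm, fixed. Origin: centre of its underside, x away from the robot to the fence, y left, z up. The pieces stand on its top (z = 16 mm) in a bed 94 mm wide (y -47 to +47 mm) between two rails 10 mm high, before the rear fence (18 mm high, face at x = +90 mm, where the back row stands).
- front_row (a point): Middle of the clamped front row, on the board's top (clamp x = +66, y = 0, z = 16 mm), clamp axes. The short piece belongs at about y = +30 mm, the long one at y = -15 mm. Before clamping they may stand anywhere in the free bed, square to it (x -46 to +8 mm from here at the start): the jaw slides them home.
- jaw: Aluminium jaw with a cork face, 91 mm wide, top 21 mm above the board, sliding along the clamp's x between the rails, driven by the lever. Origin: on the link pin 38 mm behind its face, 32 mm above the bench. Face at clamp x = +8 to +11 mm at the start; fully forward it would reach +60 mm, so it presses the front row (rubber spring, about 10 N).
- back_long: Boxwood piece 16 x 60 x 23 mm standing at the fence, left part of the back row (clamp y about -15 to +45 mm). Origin: centre of its underside.
- back_short: Boxwood piece 16 x 30 x 23 mm standing at the fence, right part of the back row (clamp y about -45 to -15 mm). Origin: centre of its underside.
- lever (a joint): Lever of the toggle clamp, rad: 0 to 0.12 at the start (leaning back to the robot, 35 degrees above level), 1.97 fully forward at the stop. It turns about the clamp's y axis at clamp x = -59 mm, z = 32 mm; stays where it is left. Light to swing if the ball is carried round its arc; a straight level push binds.
- lever_ball (a point): Centre of the black ball (19 mm across) at the end of the lever, 85 mm from its pivot; it stands 81 mm above the bench at the start, 117 mm at the top of its arc and 77 mm when the lever is fully forward.
- graver_a: Graver with black mushroom handle, 112 mm long, lying on the bench; leave alone.
- graver_c: Graver with pale wooden mushroom handle, 101 mm long, lying on the bench; leave alone.
- scraper: Scraper with a red handle, 132 mm long, lying near the front edge; leave alone.
- tape: Small white roll of tape, 41 mm across, 15 mm high; leave alone.
- loupe: Black eye loupe, 34 mm across, 31 mm high, standing; leave alone.

How it is judged (in metres and radians):
On the way:
1. the short and the long piece stand upright in the bed, short left of long, with the lever still back (x of piece_short in the frame of glue_clamp between 0.01 and 0.07 m and x of piece_long in the frame of glue_clamp between 0.01 and 0.07 m and y of piece_short in the frame of glue_clamp between 0.022 and 0.038 m and y of piece_long in the frame of glue_clamp between -0.023 and -0.007 m and height (world z) of each of piece_short, piece_long below 0.02 m and angle between each of piece_short, piece_long's own z axis and vertical below 0.1 rad and value of joint lever below 0.8 rad), for 0.2 s.
At the end, for the whole second after the job is handed in: Short (left) and long (right) piece upright in the front row, pressed (over 1 N) by the jaw to the back row at the fence: within 3 mm across, 6 mm along, 4.5 degrees; lever past 1.8 rad; middle piece moved under 10 mm; bystanders under 30 mm; all at rest (x of piece_short in the frame of glue_clamp between 0.063 and 0.069 m and x of piece_long in the frame of glue_clamp between 0.063 and 0.069 m and y of piece_short in the frame of glue_clamp between 0.024 and 0.036 m and y of piece_long in the frame of glue_clamp between -0.021 and -0.009 m and height (world z) of each of piece_short, piece_long below 0.019 m and angle between each of piece_short, piece_long, back_long, back_short's own z axis and vertical below 0.08 rad and angle between the x axis of each of piece_short, piece_long and the x axis of glue_clamp, either way round below 0.08 rad and x of each of back_long, back_short in the frame of glue_clamp above 0.079 m and y of back_long in the frame of glue_clamp above 0.008 m and y of back_short in the frame of glue_clamp below -0.022 m and value of joint lever above 1.8 rad and contact force between jaw and piece_short above 1 N and contact force between jaw and piece_long above 1 N and distance of piece_middle from where it was at the start of the episode below 0.01 m and linear speed of each of piece_short, piece_long below 0.02 m/s); the robot touches nothing.
It fails at once if a bystanding tool (graver, scraper, tape, loupe) is shifted by more than 30 mm (distance of any of graver_a, graver_c, scraper, tape, loupe from where it was at the start of the episode above 0.03 m).
It also fails if it takes over 64 s, if anything falls off the work surface, if the arm or the gripper's body presses on something with over 40 N, if the wrist force passes 120 N, or if a joint passes its speed limit or range.

### The arm

A 6-joint arm with a two-finger parallel gripper is mounted at the origin on a cart in front of the work surface, level with it; the furniture and walls round the work are solid. World frame = base frame: x ahead of the robot, y to its left, z up, the work surface at z = 0. Lengths are in m, angles in degrees, forces in N, time in s.
With the tool pointing down it reaches from about 0.325 to 0.85 m from the base axis. Payload 15.5 kg.
Tool frame: the origin (TCP) lies midway between the tips of the shut fingers; the grasp point (between the pads) lies 19 mm behind it; y points along the fingers, x is the direction in which the jaws open and shut, and the axes are right-handed (so a half turn about y gives the same grasp; the last joint's range is limited). The gripper opens to 91 mm and grips with 3 to 60 N. Pads are 32 mm wide; open, the fingers measure 118 mm over their backs; the gripper's body (76 mm by 178 mm) begins 60 mm behind the grasp point.
Start: joints at [-76.175, 28.281, 77.091, -0, 74.628, -5.472], TCP at [0.207, -0.59, 0.214] pointing down, gripper open.
Joint ranges: [-166.48, 166.48], [-47.26, 123.95], [12.59, 153.08], [-70.14, 250.14], [6.76, 159.57], [-176.63, 176.63]. Speed limits (degrees/s): [108.29, 108.29, 147.25, 172.46, 172.46, 172.46].

### API

Orientations are given as a 3x3 rotation matrix whose columns are the frame's x, y, z axes.
In Python, from bench import ctrl gives the robot as it stands. The module is installed in compiled form; this text tells all that it offers. Calls block until the motion is done:
- ctrl.goto(position, orientation): joint-space move of the TCP to a pose.
- ctrl.move_l(position, vel=0.15, ori=None, contact_N=None): straight line of the TCP; ori=None keeps the orientation; vel is the mean speed in m/s. With contact_N (N) it stops when the force on the tool has changed by that much, and returns True; else False.
- ctrl.movej(angles): joint-space move.
- ctrl.command_gripper(opening): opening from 0.0 (shut) to 1.0 (fully open); the grip force is fixed at half the most; returns when the fingers have stopped.
- ctrl.sleep(seconds).
- ctrl.ik(position, orientation): joint angles nearest the present ones, or None.
- ctrl.read_camera(name): name is "scene" or "top" or "wrist"; returns the picture (480x640x3 uint8, blue, green, red); there is no depth.
- ctrl.camera_params(name): a dict with "fx", "fy", "cx", "cy" (pixels), "pose" (4x4, takes a point from camera to world coordinates); the wrist camera has in their place "T_tool_cam" (4x4, takes a point from camera to tool coordinates, whose origin is the TCP and whose axes are the tool frame's). Camera axes: x right, y up, looking along -z (the intrinsics and any distortion apply to the point x, -y, -z); pixel columns grow to the right and rows downward; lengths in m; the calibration is good to about 2 mm. A picture is of the moment at which its call begins: read the wrist's pose just before it. camera_params takes no time and is no camera call.
A pose or a line that the arm cannot do raises ctrl.MotionError and nothing moves.
- ctrl.sign_off(): hands the job in, once; it reports no verdict.
Readings, each from a call of its own:
- ctrl.current_t(): time.
- ctrl.current_q(): joint angles.
- ctrl.current_dq(): joint speeds.
- ctrl.current_effort(): joint torques, N m.
- ctrl.current_tool_pos(): TCP position.
- ctrl.current_eef_rot(): TCP orientation.
- ctrl.current_contact_force(): force on the tool from outside, world axes, zero at the start.
- ctrl.current_wrist_torque(): the same for the moment, N m.
- ctrl.current_grip_width(): opening from 0.0 (shut) to 1.0 (fully open).
Only numpy, scipy, OpenCV 4.12 (cv2) and the standard library are available. Lean on these libraries where they do the work, as an engineer would, in place of code of your own. Each camera call takes 0.05 s, during which the arm holds its last target. There are 200 camera calls.

## Working session

There is one attempt and no reset: what is moved stays moved. The work goes in short steps, each a Python script; the robot and the scene stay as the last script left them, time stands still between calls to the robot, and variables do not carry over. Pictures are saved under pics/ and viewed, about 8 in all and at most 12, crops included, and the job is handed in when it is done.

```bash
mkdir -p pics; python3 - <<'E'
from bench import ctrl
import cv2,numpy as np
np.set_printoptions(precision=4,suppress=True)
for n in ("scene","top"):
    cv2.imwrite(f"pics/{n}0.png",ctrl.read_camera(n)); p=ctrl.camera_params(n); print(n,p)
print(ctrl.camera_params("wrist")); print(ctrl.current_t(),ctrl.current_eef_rot(),ctrl.current_tool_pos())
E
```

```text
scene {'fx': 442.5716057296885, 'fy': 442.5716057296885, 'cx': 322.00411520378026, 'cy': 229.29641844250037, 'pose': array([[-0.5516,  0.4884, -0.6761, -0.2136],
       [-0.8339, -0.3394,  0.4351,  0.5368],
       [-0.0169,  0.8039,  0.5945,  0.7377],
       [ 0.    ,  0.    ,  0.    ,  1.    ]])}
top {'fx': 609.5356812477927, 'fy': 609.5356812477927, 'cx': 314.0382423758858, 'cy': 242.27455097174735, 'pose': array([[-0.025 ,  0.9843, -0.1745,  0.284 ],
       [-0.9996, -0.0275, -0.012 ,  0.028 ],
       [-0.0166,  0.1741,  0.9846,  1.4944],
       [ 0.    ,  0.    ,  0.    ,  1.    ]])}
{'fx': 370.8517822806822, 'fy': 370.8517822806822, 'cx': 321.07985308641906, 'cy': 239.72542435010413, 'T_tool_cam': array([[ 1.    , -0.    ,  0.0001, -0.0006],
       [ 0.0001,  0.2916, -0.9565, -0.17  ],
       [ 0.    ,  0.9565,  0.2916,  0.0831],
       [ 0.    ,  0.    ,  0.    ,  1.    ]])}
0.1 [[ 0.3304 -0.0003  0.9438]
 [-0.9438  0.0011  0.3304]
 [-0.0011 -1.      0.0001]] [ 0.2065 -0.5896  0.2134]
```

View pics/top0.png

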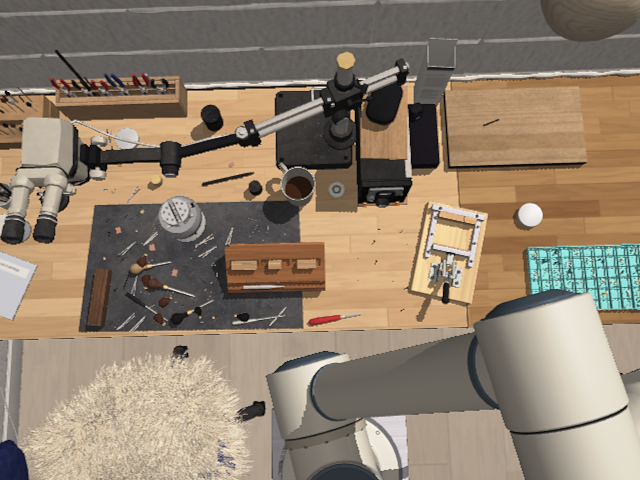

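View pics/scene0.png

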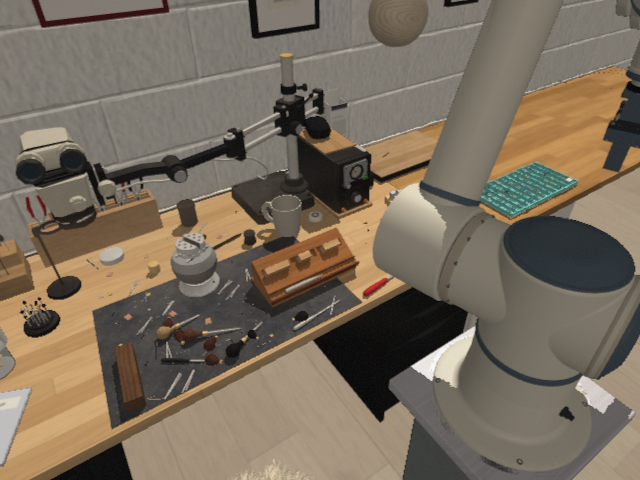

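Top view: rack at about (275,267) with pieces near (243,265), (275,265) and (305,264). The clamp is at about (447,253), with the lever ball near (446,295). The scene view confirms the rack slopes up away from the robot. Next I'll take close wrist views of both.

```bash
cat > h.py <<'E'
from bench import ctrl
import cv2,numpy as np
np.set_printoptions(precision=4,suppress=True)
DOWN=np.array([[0,0,1.],[-1,0,0],[0,-1,0]])
def campose(n,tp=None,R=None):
    p=ctrl.camera_params(n)
    if n!="wrist": return p,p["pose"]
    T=np.eye(4);T[:3,:3]=R;T[:3,3]=tp
    return p,T@p["T_tool_cam"]
def pix2w(p,T,uv,z):
    u,v=uv; d=T[:3,:3]@np.array([(u-p["cx"])/p["fx"],-(v-p["cy"])/p["fy"],-1]); o=T[:3,3]
    return o+d*(z-o[2])/d[2]
def proj(p,T,P):
    c=T[:3,:3].T@(np.asarray(P)-T[:3,3]); return np.array([p["cx"]+p["fx"]*c[0]/-c[2],p["cy"]-p["fy"]*c[1]/-c[2]])
def look(name,target,H=0.33,R=DOWN):
    """wrist camera H above target, save picture+pose"""
    T=ctrl.camera_params("wrist")["T_tool_cam"]; ax=-(R@T[:3,2]); 
    cam=np.asarray(target)-ax*H/-ax[2]
    ctrl.goto(cam-R@T[:3,3],R)
    snap(name)
def snap(name):
    tp,Rr=np.array(ctrl.current_tool_pos()),np.array(ctrl.current_eef_rot())
    im=ctrl.read_camera("wrist"); cv2.imwrite(f"pics/{name}.png",im); np.savez(f"pics/{name}.npz",tp=tp,R=Rr)
def load(name):
    d=np.load(f"pics/{name}.npz"); return campose("wrist",d["tp"],d["R"])
E
python3 - <<'E'
from h import *
p,T=campose("top")
rk=pix2w(p,T,(275,267),0.05); cl=pix2w(p,T,(450,250),0.025); ball=pix2w(p,T,(446,297),0.081)
print(rk,cl,ball)
look("rack1",rk); print(ctrl.current_t()); look("clamp1",cl); print(ctrl.current_t(),ctrl.current_q())
E
```

```text
[0.4825 0.1405 0.05  ] [ 0.5161 -0.2844  0.025 ] [ 0.3976 -0.2563  0.081 ]
2.925
4.55 [-33.6536  28.2725  82.1076   0.0135  69.6195  56.2665]
```

View pics/rack1.png

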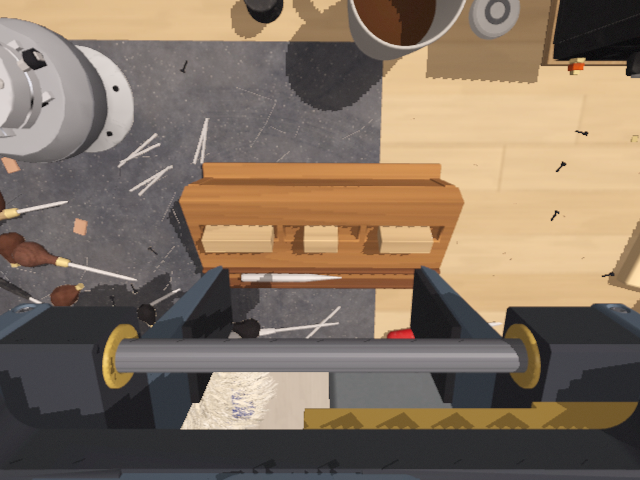

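View pics/clamp1.png

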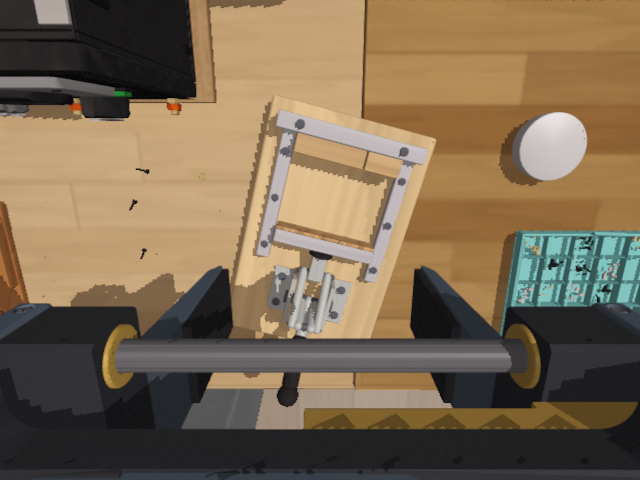

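Wrist views. In the rack view the pieces from left to right are long (about 237,239), short (about 321,239) and middle (about 406,239). The burnisher is in the trough near (290,277). In the clamp view the back row joint is near (366,160) and the ball near (288,397). I'll enlarge both to read off the corners.

```bash
python3 - <<'E'
import cv2
a=cv2.imread("pics/rack1.png")[155:295,178:468]; b=cv2.imread("pics/clamp1.png")[90:290,232:442]
cv2.imwrite("pics/rack1c.png",cv2.resize(a[:,:266],None,fx=3,fy=3,interpolation=cv2.INTER_CUBIC))
cv2.imwrite("pics/rack1c.png",cv2.resize(a,None,fx=2.75,fy=2.75,interpolation=cv2.INTER_CUBIC))
cv2.imwrite("pics/clamp1c.png",cv2.resize(b,None,fx=3,fy=3,interpolation=cv2.INTER_CUBIC))
E
```

```text
(no output)
```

View pics/rack1c.png

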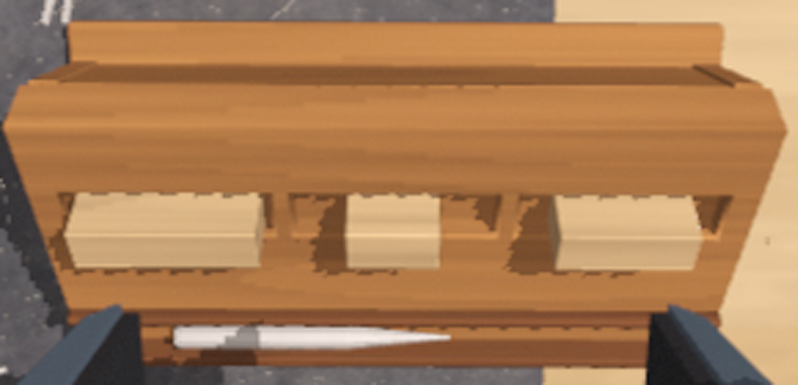

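View pics/clamp1c.png

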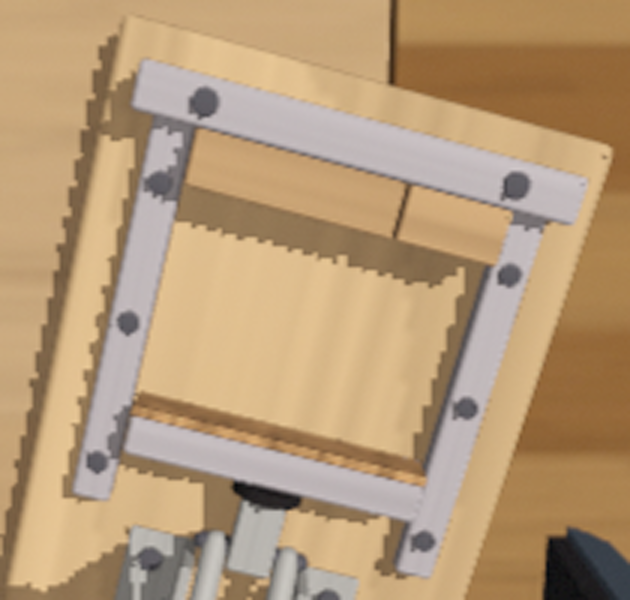

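```bash
cat > fit.py <<'E'
from h import *
from scipy.optimize import least_squares
def un(c,s,off): return (np.array(c)+.5)/s-.5+np.array(off)
p,T=load("clamp1")
def W(par,l): # par x,y,yaw
    c,s=np.cos(par[2]),np.sin(par[2]); l=np.asarray(l); return np.array([par[0]+c*l[0]-s*l[1],par[1]+s*l[0]+c*l[1],l[2]])
obs=[((127,15),(.115,.075,.016)),((612,150),(.115,-.075,.016)),((398,238),(.074,-.015,.039)),((497,265),(.074,-.045,.039)),((185,183),(.074,.045,.039)),((408,185),(.090,-.015,.039))]
f=lambda a:np.concatenate([proj(p,T,W(a,l))-un(c,3,(232,90)) for c,l in obs])
r=least_squares(f,[.5,-.28,-.2],loss="soft_l1"); print("clamp",r.x,np.degrees(r.x[2])); print(f(r.x).reshape(-1,2))
for c in [(577,225),(133,106)]:
    w=pix2w(p,T,un(c,3,(232,90)),.034); d=w[:2]-r.x[:2]; c_,s_=np.cos(r.x[2]),np.sin(r.x[2]); print("fence",c_*d[0]+s_*d[1],-s_*d[0]+c_*d[1])
for c,z in [((185,183),.039),((497,265),.039),((127,430),.037),((425,487),.037),((75,495),.026),((402,575),.026)]:
    w=pix2w(p,T,un(c,3,(232,90)),z); d=w[:2]-r.x[:2]; print(c,c_*d[0]+s_*d[1],-s_*d[0]+c_*d[1])
b=pix2w(p,T,(288,397),.081); d=b[:2]-r.x[:2]; print("ball",b,c_*d[0]+s_*d[1],-s_*d[0]+c_*d[1])
p2,T2=load("rack1")
s3,c3=.5,np.sqrt(.75)
P={"L":(.06,[(75,193),(262,194),(262,236),(68,230),(68,265),(260,268)]),"S":(.03,[(347,194),(440,194),(440,236),(347,233),(347,267),(438,267)]),"M":(.045,[(556,194),(697,194),(700,236),(556,233),(556,270),(697,270)])}
# par: x,z of row, yaw, yL,yS,yM (along rack y from base point y0)
def pts(a,k,L):
    yaw=a[2]; ex=np.array([np.cos(yaw),np.sin(yaw),0]); ey=np.array([-np.sin(yaw),np.cos(yaw),0]); ez=np.array([0,0,1.])
    px=c3*ex+s3*ez; pz=-s3*ex+c3*ez; o=np.array([a[0],0.14,a[1]])+ey*a[3+k]
    return [o+px*u+ey*v+pz*w for u,v,w in [(.008,L/2,.023),(.008,-L/2,.023),(-.008,-L/2,.023),(-.008,L/2,.023),(-.008,L/2,.008),(-.008,-L/2,.008)]]
g=lambda a:np.concatenate([proj(p2,T2,q)-un(c,2.75,(178,155)) for k,n in enumerate("LSM") for q,c in zip(pts(a,k,P[n][0]),P[n][1])])
r2=least_squares(g,[.48,.04,0,.07,0,-.07],loss="soft_l1",x_scale=[.1,.1,1,.1,.1,.1]); print("rack",r2.x); print(g(r2.x).reshape(3,-1,2).round(1).tolist())
J=r2.jac; print("sd(0.5px)",np.sqrt(np.diag(np.linalg.inv(J.T@J)))*.5)
for c in [(8,125),(785,128)]:
  for z in (.086,.08): print(z,pix2w(p2,T2,un(c,2.75,(178,155)),z))
np.savez("est.npz",clamp=r.x,rack=r2.x)
E
python3 fit.py
```

```text
clamp [ 0.5143 -0.2855 -0.2546] -14.588773070212122
[[-1.4022 -1.8325]
 [ 2.9765 -0.7774]
 [-1.3008  0.8625]
 [-0.3921  0.9034]
 [ 0.425   0.7255]
 [ 0.8516 -0.3242]]
fence 0.09095073400231278 -0.06471929896203828
fence 0.09059695392909141 0.06441978865770703
(185, 183) 0.07448203840576628 0.045477681571999
(497, 265) 0.07481055458519158 -0.045084848896031926
(127, 430) 0.0003719227620848243 0.04569678258558982
(425, 487) 0.0056463653018264184 -0.045244292540255235
(75, 495) -0.027817475709807214 0.057471485854102715
(402, 575) -0.027916740026557578 -0.04935645389007759
ball [ 0.3875 -0.2541  0.081 ] -0.13069269884304385 -0.0016157723803815437
rack [ 0.5073  0.0551 -0.0067  0.0723  0.0003 -0.074 ]
[[[-5.9, 1.3], [-2.3, 1.4], [-0.6, -0.9], [1.0, 0.9], [4.7, -24.0], [1.7, -24.7]], [[-1.1, 1.5], [0.8, 1.7], [0.1, -0.5], [-0.5, 0.4], [0.1, -24.2], [0.4, -24.0]], [[2.5, 2.0], [4.8, 2.3], [-0.5, 0.0], [0.2, 0.8], [-1.5, -24.9], [-2.8, -24.6]]]
sd(0.5px) [0.0008 0.0025 0.0032 0.0006 0.0002 0.0007]
0.086 [0.5268 0.2527 0.086 ]
0.08 [0.5257 0.255  0.08  ]
0.086 [0.5258 0.0259 0.086 ]
0.08 [0.5246 0.0235 0.08  ]
```

The 24 px residual shows I mislabelled the faces. The camera sits on the far side of the rack, so it sees the pieces' uphill face and their top. I'll relabel the corners and refit.

```bash
sed -i 's/for u,v,w in \[.*\]\]/for u,v,w in [(.008,L\/2,.008),(.008,-L\/2,.008),(.008,-L\/2,.023),(.008,L\/2,.023),(-.008,L\/2,.023),(-.008,-L\/2,.023)]]/' fit.py; python3 fit.py | sed -n '/rack/,$p'
```

```text
rack [ 0.4968  0.056  -0.0081  0.0717  0.0003 -0.0735]
[[[-0.4, 0.9], [0.4, 1.0], [-1.2, -1.7], [-1.7, -0.0], [2.5, -0.3], [1.2, -0.9]], [[-0.3, 1.2], [0.2, 1.5], [0.7, -1.2], [-1.0, -0.4], [-0.4, -0.3], [0.7, -0.0]], [[-0.4, 1.8], [-0.2, 2.2], [2.3, -0.6], [1.5, 0.2], [-0.8, -0.8], [-0.8, -0.5]]]
sd(0.5px) [0.0006 0.0019 0.0021 0.0005 0.0002 0.0005]
0.086 [0.5268 0.2527 0.086 ]
0.08 [0.5257 0.255  0.08  ]
0.086 [0.5258 0.0259 0.086 ]
0.08 [0.5246 0.0235 0.08  ]
```

```bash
cat >> h.py <<'E'
def frames():
    e=np.load("est.npz"); c,a=e["clamp"],e["rack"]
    Rz=lambda t:np.array([[np.cos(t),-np.sin(t),0],[np.sin(t),np.cos(t),0],[0,0,1]])
    s,k=.5,np.sqrt(.75); G0=np.array([[k,s,0],[0,0,1],[s,-k,0]])  # tool x upslope, y into deck, z left
    V0=np.array([[1,0,0],[0,0,1],[0,-1.,0]])
    return c,a,Rz(c[2]),Rz(a[2]),Rz(c[2])@V0,Rz(a[2])@G0
def clampw(l):
    c,_,Rc,*_=frames(); return np.array([c[0],c[1],0])+Rc@np.asarray(l,float)
def pick(k,opening=.34,stand=.07):
    c,a,Rc,Rr,V,G=frames(); n=-G[:,1]
    o=np.array([a[0],.14,a[1]])+Rr[:,1]*a[3+k]
    deck=o+n*.008; ctrl.goto(deck+n*stand,G); ctrl.command_gripper(opening)
    hit=ctrl.move_l(deck-n*.007,vel=.05,contact_N=4)
    tp=np.array(ctrl.current_tool_pos()); print("hit",hit,"height over est. deck",(tp-deck)@n,"F",ctrl.current_contact_force())
    return deck,n,tp
E
python3 - <<'E'
from h import *
c,a,Rc,Rr,V,G=frames(); q=ctrl.current_q()
P=clampw((.0425,.0315,.08)); print(ctrl.ik(P,V))
deck,n,tp=pick(1); print(ctrl.current_t(),ctrl.current_q(),tp); snap("pick1")
E
```

```text
[-30.7391  36.6005  85.2628  -0.      58.1367 -16.1503]Traceback (most recent call last):
  File "<stdin>", line 4, in <module>
  File "h.py", line 38, in pick
    hit=ctrl.move_l(deck-n*.007,vel=.05,contact_N=4)
bench.MotionError: the arm cannot follow that straight line within its joint ranges
```

```bash
python3 - <<'E'
from h import *
c,a,Rc,Rr,V,G=frames(); n=-G[:,1]; print(ctrl.current_t(),ctrl.current_q(),ctrl.current_tool_pos())
F=np.diag([-1,1,-1.])
for k in (0,1):
  o=np.array([a[0],.14,a[1]])+Rr[:,1]*a[3+k]+n*.008
  for nm,R in (("G",G),("flip",G@F)):
    for h in (.07,.04,.02,.0,-.007): print(k,nm,h,ctrl.ik(o+n*h,R))
E
```

```text
7.175 [ 15.886   20.0724 127.768  -68.7204   8.6848  82.7477] [0.4578 0.1407 0.1236]
0 G 0.07 [ 27.4109  21.8357 122.7507 -58.7911  15.8618  82.4061]
0 G 0.04 None
0 G 0.02 None
0 G 0.0 None
0 G -0.007 None
0 flip 0.07 [ 27.4109  21.8357 122.7507 -58.7911  15.8618 -97.5939]
0 flip 0.04 None
0 flip 0.02 None
0 flip 0.0 None
0 flip -0.007 None
1 G 0.07 [ 15.8839  20.0711 127.7685 -68.7207   8.6863  82.7489]
1 G 0.04 None
1 G 0.02 [ 14.6733  27.8686 127.4409 239.543    8.7115 133.9329]
1 G 0.0 [ 14.2357  30.8674 127.0246 226.0866  10.1434 147.1637]
1 G -0.007 [ 14.0882  31.8966 126.8417 222.5251  10.7112 150.6455]
1 flip 0.07 [ 15.8839  20.0711 127.7685 -68.7207   8.6863 -97.2511]
1 flip 0.04 None
1 flip 0.02 [ 14.6733  27.8686 127.4409 239.543    8.7115 -46.0671]
1 flip 0.0 [ 14.2357  30.8674 127.0246 226.0866  10.1434 -32.8363]
1 flip -0.007 [ 14.0882  31.8966 126.8417 222.5251  10.7112 -29.3545]
```

The unsided 30° approach hits the joint 4 dead zone close to the wrist singularity. Turning the tool about its own x axis keeps the pads flat on the piece, so I'll scan that angle for feasible lines at the rack and the clamp.

```bash
cat >> h.py <<'E'
def Rx(b): c,s=np.cos(b),np.sin(b); return np.array([[1,0,0],[0,c,-s],[0,s,c]])
E
python3 - <<'E'
from h import *
c,a,Rc,Rr,V,G=frames(); n=-G[:,1]
for k in (0,1):
  o=np.array([a[0],.14,a[1]])+Rr[:,1]*a[3+k]+n*.008
  cl=clampw((.0425,(-.016,.0315)[k],.026))
  for b in (-25,-20,15,20,25,30):
    R=G@Rx(np.radians(b)); f=lambda q:"None" if q is None else str(np.round(q[3:],0))
    print(k,b,*[f(ctrl.ik(o+n*h,R)) for h in (.07,.03,.0,-.005)],"| clamp",*[f(ctrl.ik(cl+[0,0,z],V@Rx(np.radians(b)))) for z in (.08,0)])
E
```

```text
0 -25 [-52.  52.  88.] [-55.  49.  91.] [-58.  47.  94.] [-58.  46.  94.] | clamp [-30.  57.  10.] [-34.  49.  16.]
0 -20 [-53.  45.  87.] [-57.  42.  91.] [-61.  40.  95.] [-61.  40.  95.] | clamp [-24.  57.   3.] [-27.  48.   8.]
0 15 [108.   9. -97.] [ 134.   12. -124.] [ 143.   15. -134.] [ 144.   16. -135.] | clamp [ 14.  71. -33.] [ 15.  63. -36.]
0 20 [ 107.   17. -101.] [ 122.   20. -118.] [ 130.   22. -126.] [ 131.   22. -127.] | clamp [ 18.  74. -36.] [ 19.  66. -39.]
0 25 [ 104.   25. -104.] [ 115.   27. -116.] [ 121.   29. -123.] [ 121.   29. -124.] | clamp [ 22.  78. -39.] [ 22.  70. -42.]
0 30 [ 100.   32. -106.] [ 109.   34. -116.] [ 113.   35. -121.] [ 114.   35. -122.] | clamp [ 25.  82. -42.] [ 26.  74. -45.]
1 -25 [-59.  45.  90.] [-64.  42.  95.] [-67.  41.  98.] [-68.  41.  99.] | clamp [-30.  59.  14.] [-33.  51.  19.]
1 -20 [-61.  39.  89.] [-67.  36.  96.] None None | clamp [-24.  58.   8.] [-26.  50.  12.]
1 15 [  98.   16. -100.] [ 118.   18. -121.] [ 128.   20. -131.] [ 130.   20. -132.] | clamp [ 15.  69. -30.] [ 16.  60. -33.]
1 20 [  95.   24. -102.] [ 109.   25. -117.] [ 117.   26. -125.] [ 118.   26. -126.] | clamp [ 19.  72. -34.] [ 20.  64. -37.]
1 25 [  91.   31. -104.] [ 102.   31. -115.] [ 108.   32. -122.] [ 109.   32. -123.] | clamp [ 23.  75. -37.] [ 24.  67. -41.]
1 30 [  88.   37. -106.] [  96.   37. -115.] [ 101.   37. -120.] [ 101.   37. -121.] | clamp [ 26.  78. -40.] [ 27.  71. -44.]
```

```bash
cat >> h.py <<'E'
def pick(k,b,opening=.34,stand=.06):
    c,a,Rc,Rr,V,G=frames(); n=-G[:,1]; R=G@Rx(np.radians(b))
    deck=np.array([a[0],.14,a[1]])+Rr[:,1]*a[3+k]+n*.008
    ctrl.goto(deck+n*.12,R); ctrl.command_gripper(opening); ctrl.goto(deck+n*stand,R)
    hit=ctrl.move_l(deck-n*.004,vel=.04,contact_N=4)
    tp=np.array(ctrl.current_tool_pos()); print("hit",hit,"height over est. deck",(tp-deck)@n,"off",(tp-deck)@Rr[:,:2],"F",ctrl.current_contact_force())
    return deck,n,tp
E
python3 - <<'E'
from h import *
deck,n,tp=pick(1,15); print(ctrl.current_t(),ctrl.current_q(),tp); snap("pick1")
E
```

```text
hit True height over est. deck 0.001525606042366848 off [-0.0008  0.0002] F [-3.1627 -2.9829 12.8877]
11.7417 [  -1.6403   32.2573  130.564   127.8536   19.9359 -130.6247] [0.4921 0.1405 0.0643]
```

View pics/pick1.png

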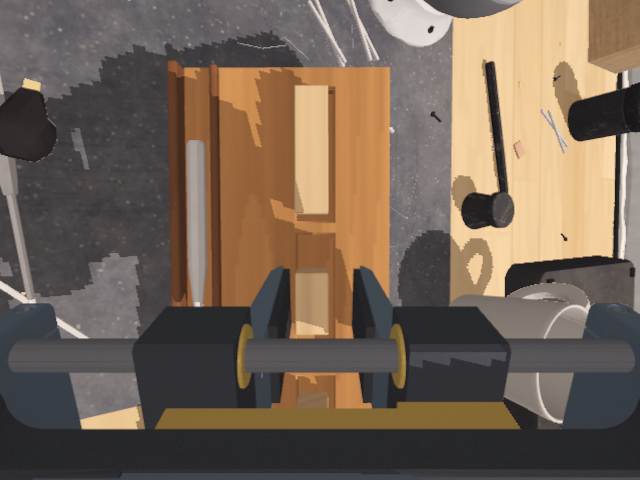

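The fingers straddle the short piece, which is at about (311,300). The long piece is at about (312,150) in its pocket, and nothing has been disturbed. I'll grip and lift it, then carry it to the clamp.

```bash
cat >> h.py <<'E'
def grip_lift(n,back=.001):
    tp=np.array(ctrl.current_tool_pos()); ctrl.move_l(tp+n*back,vel=.03); g=np.array(ctrl.current_tool_pos()); ctrl.command_gripper(0)
    print("grip width mm",ctrl.current_grip_width()*91,"moved",np.array(ctrl.current_tool_pos())-g)
    ctrl.move_l(g+n*.06,vel=.12); print("after lift mm",ctrl.current_grip_width()*91,"t",ctrl.current_t())
E
python3 - <<'E'
from h import *
c,a,Rc,Rr,V,G=frames(); n=-G[:,1]; p,T=load("pick1")
for uv in ((311,268),(311,335),(313,85),(313,214)):
    w=pix2w(p,T,uv,a[1]+.0175); print(uv,w)
print("est top centre",np.array([a[0],.14,a[1]])+Rr[:,1]*a[4]+n*.023,"long",np.array([a[0],.14,a[1]])+Rr[:,1]*a[3]+n*.023)
grip_lift(n)
ctrl.goto(clampw((.0425,.0315,.11)),V@Rx(np.radians(15))); print(ctrl.current_t(),ctrl.current_grip_width()*91); snap("over1")
E
```

```text
(311, 268) [0.481  0.1581 0.0735]
(311, 335) [0.4807 0.1266 0.0735]
(313, 85) [0.4828 0.2423 0.0735]
(313, 214) [0.4823 0.1832 0.0735]
est top centre [0.4853 0.1404 0.0759] long [0.4859 0.2118 0.0759]
grip width mm 15.667815036940626 moved [-0.0014 -0.0001 -0.0006]
after lift mm 15.21694446592966 t 13.075
14.625 14.948739147564098
```

View pics/over1.png

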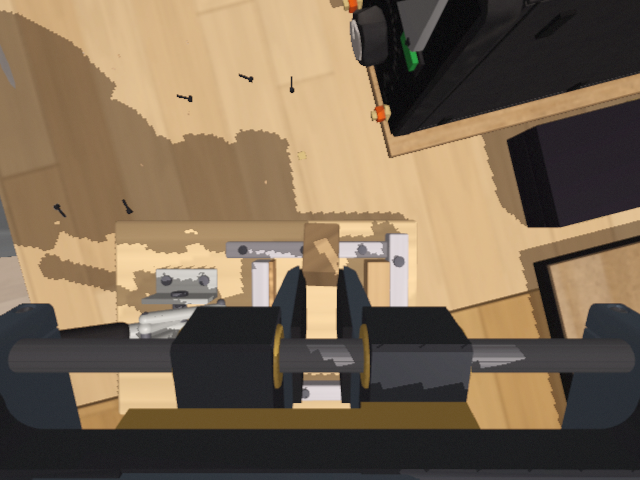

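The short piece is held and its left end is visible around (303–340, 223–284), above the left rail. I'll compare that with the projected model to find its offset in the hand.

```bash
python3 - <<'E'
from h import *
c,a,Rc,Rr,V,G=frames(); p,T=load("over1"); d=np.load("pics/over1.npz"); tp=d["tp"]
Q=d["R"]@Rx(np.radians(-15)) # columns: piece x, -piece z, piece y
for dy in (0,.002,.004):
  for w0 in (-.0135,):
    print(dy,[proj(p,T,tp+Q@np.array([x,-(w0+w),.015+dy])).round(1).tolist() for x,w in ((-.008,0),(.008,0),(-.008,.023),(.008,.023))], "rail inner L top",proj(p,T,clampw((.04,.047,.026))).round(1))
im=cv2.imread("pics/over1.png")[200:310,220:420]; cv2.imwrite("pics/over1c.png",cv2.resize(im,None,fx=4,fy=4,interpolation=cv2.INTER_CUBIC))
E
```

```text
0 [[306.5, 267.0], [336.2, 267.0], [304.6, 272.2], [338.1, 272.2]] rail inner L top [318.3 258.3]
0.002 [[306.5, 263.3], [336.2, 263.3], [304.6, 268.0], [338.2, 268.0]] rail inner L top [318.3 258.3]
0.004 [[306.5, 259.6], [336.2, 259.6], [304.6, 263.9], [338.2, 263.9]] rail inner L top [318.3 258.3]
```

View pics/over1c.png

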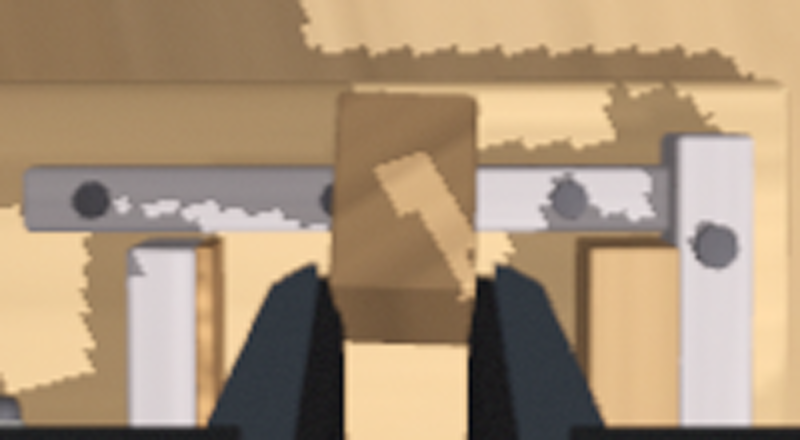

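The piece looks turned in the grip about the pad axis. Two faces show, with edges at image rows 223, 272 and 285.5. I'll solve for its rotation in the hand.

```bash
python3 - <<'E'
from h import *
from scipy.optimize import least_squares
p,T=load("over1"); Tc=p["T_tool_cam"]
rows=[223.2,272.0,285.4]
def tool2pix(y,z,x=0.):
    c=Tc[:3,:3].T@(np.array([x,y,z])-Tc[:3,3]); return p["cy"]-p["fy"]*c[1]/-c[2], p["fx"]*.016/-c[2]
for nm,L1,L2 in (("H1 top=AB",.030,.023),("H2 end=AB",.023,.030)):
    def pts(s):
        y,z,th=s; d1=np.array([np.sin(th),np.cos(th)]); d2=np.array([np.cos(th),-np.sin(th)]) # BA dir (down,left), BC dir
        B=np.array([y,z]); return B+d1*L1,B,B+d2*L2
    for th0 in (.0,.3,.6,.9):
        r=least_squares(lambda s:[tool2pix(*q)[0]-w for q,w in zip(pts(s),rows)],[-.015,.02,th0],x_scale=[.01,.01,.3])
        A,B,C=pts(r.x); print(nm,"th",np.degrees(r.x[2]).round(1),"cost",r.cost.round(4),"A,B,C mm",*(q.round(4)*1000 for q in (A,B,C)),"centre",((A+C)/2*1000).round(1),"widths",*[round(tool2pix(*q)[1],1) for q in (A,B,C)])
E
```

```text
H1 top=AB th 42.3 cost 0.0 A,B,C mm [38.2 29.9] [18.   7.7] [35.  -7.8] centre [36.6 11.1] widths 27.7 29.4 26.7
H1 top=AB th 42.3 cost 0.0 A,B,C mm [38.2 29.9] [18.   7.7] [35.  -7.8] centre [36.6 11.1] widths 27.7 29.4 26.7
H1 top=AB th 42.3 cost 0.0 A,B,C mm [38.2 29.9] [18.   7.7] [35.  -7.8] centre [36.6 11.1] widths 27.7 29.4 26.7
H1 top=AB th 42.3 cost 0.0 A,B,C mm [38.2 29.9] [18.   7.7] [35.  -7.8] centre [36.6 11.1] widths 27.7 29.4 26.7
H2 end=AB th 35.2 cost 0.0 A,B,C mm [-4.3 40.8] [-17.6  22. ] [6.9 4.7] centre [ 1.3 22.7] widths 34.8 36.3 30.9
H2 end=AB th 35.2 cost 0.0 A,B,C mm [-4.3 40.8] [-17.6  22. ] [6.9 4.7] centre [ 1.3 22.7] widths 34.8 36.3 30.9
H2 end=AB th 35.2 cost 0.0 A,B,C mm [-4.3 40.8] [-17.6  22. ] [6.9 4.7] centre [ 1.3 22.7] widths 34.8 36.3 30.9
H2 end=AB th 35.2 cost 0.0 A,B,C mm [-4.3 40.8] [-17.6  22. ] [6.9 4.7] centre [ 1.3 22.7] widths 34.8 36.3 30.9
```

The solution where the visible end face is 23 mm high matches all three measured widths. The short piece was knocked in transit: it is turned about 70° in the pads and held near one corner. I can mend this. I'll lean the tool so the piece sits about 25° off upright, touch its corner down in the bed and release so it drops flat, then regrasp it vertically.

```bash
python3 - <<'E'
from h import *
c,a,Rc,Rr,V,G=frames(); R=V@Rx(np.radians(-30))
off=R@np.array([0,.0013,.0227]); 
P=clampw((.0425,.0215,0))-off; print("off",Rc.T@off)
P[2]=.016+.0168-off[2]
hi=P+[0,0,.05]; print(ctrl.ik(hi,R),ctrl.ik(P,R))
ctrl.goto(hi,R); print("w",ctrl.current_grip_width()*91)
print("hit",ctrl.move_l(P-[0,0,.004],vel=.04,contact_N=2),"z err",ctrl.current_tool_pos()[2]-P[2],ctrl.current_grip_width()*91)
ctrl.command_gripper(.30); ctrl.sleep(.2); ctrl.move_l(np.array(ctrl.current_tool_pos())+[0,0,.07],vel=.15)
look("bed1",clampw((.045,0,.03)),.25,V); print(ctrl.current_t())
E
```

```text
off [ 0.      0.019  -0.0125]
[-17.1672  38.4472  88.0258 -36.1776  57.7989  18.3142] [-17.1672  42.6008  89.5036 -38.5225  53.3201  22.456 ]
w 14.892011421050615
hit True z err -0.004008568444632141 14.835934894741413
18.8417
```

View pics/bed1.png

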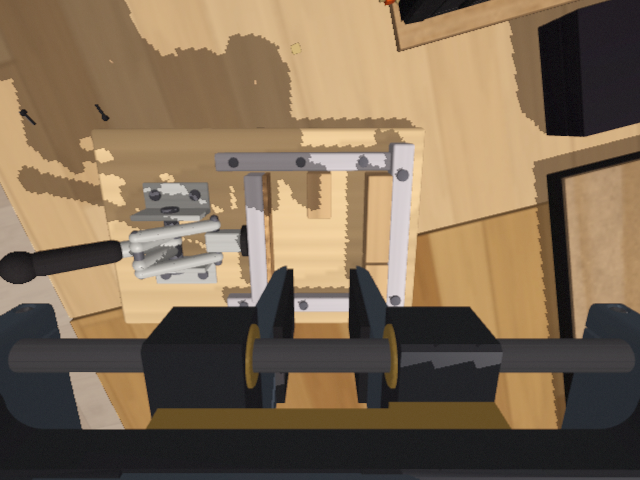

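The piece stands in the bed at about (307–331, 172–219), upright and square by the look of it. I'll compute its clamp coordinates, and check from the top camera whether the middle piece moved.

```bash
python3 - <<'E'
from h import *
c,a,Rc,*_=frames(); p,T=load("bed1"); o=np.array([c[0],c[1],0])
for uv,z in [((307,172),.039),((331,172),.039),((307,219),.039),((331,219),.039),((366,176),.039),((366,265),.039),((392,174),.034),((272,230),.037),((15,267),.081)]:
    print(uv,(Rc.T@(pix2w(p,T,uv,z)-o)).round(4))
a0=cv2.imread("pics/top0.png"); a1=ctrl.read_camera("top"); cv2.imwrite("pics/top1.png",a1)
d=cv2.absdiff(a0,a1).max(2); s=d[235:300,215:335]; print("rack diff px>40:",(s>40).sum()); ys,xs=np.where(s>40)
if len(xs): print(xs.min()+215,xs.max()+215,ys.min()+235,ys.max()+235); print(np.histogram(xs+215,bins=[215,230,260,290,335]))
E
```

```text
(307, 172) [0.0347 0.0481 0.039 ]
(331, 172) [0.05   0.0481 0.039 ]
(307, 219) [0.0343 0.0173 0.039 ]
(331, 219) [0.0502 0.0173 0.039 ]
(366, 176) [0.0725 0.0456 0.039 ]
(366, 265) [ 0.0746 -0.0153  0.039 ]
(392, 174) [0.09   0.0462 0.034 ]
(272, 230) [0.0105 0.0091 0.037 ]
(15, 267) [-0.1309 -0.0005  0.081 ]
rack diff px>40: 2064
264 334 235 299
(array([   0,    0,  175, 1889]), array([215, 230, 260, 290, 335]))
```

The short piece stands at clamp x ≈ 42 mm and y ≈ 32 mm, square, so it can stay there. At pick-up it was about 5 mm downslope of my estimate, so it bound on the pocket wall and twisted. I'll correct that for the long piece, and on the way compare the rack with its first view to check the middle piece.

```bash
python3 - <<'E'
from h import *
c,a,Rc,Rr,V,G=frames(); n=-G[:,1]
d=np.load("pics/rack1.npz"); ctrl.goto(d["tp"],d["R"]); snap("rack2"); print("t",ctrl.current_t())
A=cv2.imread("pics/rack1.png"); B=cv2.imread("pics/rack2.png")
for nm,(x0,x1) in dict(L=(195,280),S=(295,345),M=(370,445)).items():
    s=cv2.absdiff(A,B)[215:258,x0:x1].max(2); print(nm,"changed px",(s>40).sum())
r=cv2.matchTemplate(B[205:270,365:450],A[218:256,375:440],cv2.TM_CCOEFF_NORMED); _,v,_,l=cv2.minMaxLoc(r); print("middle match",v,"shift px",l[0]-10,l[1]-13)
R=G@Rx(np.radians(17)); dk=np.array([a[0],.14,a[1]])+Rr[:,1]*(a[3]+.001)-.0045*G[:,0]+n*.008
for h in (.12,.06,.0,-.008): print(h,ctrl.ik(dk+n*h,R))
for up in (.05,.1,.15): print(up,ctrl.ik(dk+n*.06+[0,0,up],R))
E
```

```text
t 20.8083
L changed px 2
S changed px 1106
M changed px 4
middle match 0.9863917231559753 shift px 0 0
0.12 [ 11.0437  13.8789 129.6889  70.43    11.7023 -59.9099]
0.06 [   9.9211   23.9711  130.0489  118.0643   13.193  -109.5351]
0.0 [   8.9933   33.4052  128.8474  139.131    18.7048 -132.2949]
-0.008 [   8.8816   34.5901  128.5748  140.6519   19.4241 -134.0168]
0.05 [  9.9211  15.8156 126.4189  65.0391  12.8351 -55.3098]
0.1 [  9.9211   8.9227 122.1539  35.6633  20.2084 -24.7873]
0.15 [  9.9211   3.322  117.3872  24.3527  29.236  -12.3823]
```

```bash
python3 - <<'E'
from h import *
c,a,Rc,Rr,V,G=frames(); n=-G[:,1]; R=G@Rx(np.radians(17))
deck=np.array([a[0],.14,a[1]])+Rr[:,1]*(a[3]+.001)-.0045*G[:,0]+n*.008
ctrl.goto(deck+n*.12,R); ctrl.command_gripper(.34); ctrl.goto(deck+n*.05,R)
hit=ctrl.move_l(deck-n*.006,vel=.04,contact_N=4); tp=np.array(ctrl.current_tool_pos()); print("hit",hit,(tp-deck)@n)
g=tp+n*.001
for i in range(3):
    ctrl.move_l(g,vel=.03); f0=np.array(ctrl.current_contact_force()); t0=np.array(ctrl.current_tool_pos())
    ctrl.command_gripper(0); m=(np.array(ctrl.current_tool_pos())-t0)@G; f=(np.array(ctrl.current_contact_force())-f0)@G
    print("width",ctrl.current_grip_width()*91,"moved (x,y,z tool-ish)",m*1000,"dF",f,"t",ctrl.current_t())
    if abs(m[0])<.0005: break
    ctrl.command_gripper(.34); g=g+G[:,0]*np.sign(m[0])*(abs(m[0])+.0003)
np.savez("g.npz",g=g)
snap("grip2")
E
```

```text
hit True 0.002051646750500763
width 15.688811024604032 moved (x,y,z tool-ish) [-0.1133 -0.013  -0.0204] dF [ 0.1004 -0.4159  0.1698] t 26.225
```

The grip is now centred, with no deflection. I'll lift straight up to a good height before transiting.

```bash
python3 - <<'E'
from h import *
c,a,Rc,Rr,V,G=frames(); n=-G[:,1]; g=np.load("g.npz")["g"]
w=lambda:round(ctrl.current_grip_width()*91,2)
ctrl.move_l(g+n*.04,vel=.06); print(w(),ctrl.current_t())
ctrl.move_l(g+n*.04+[0,0,.14],vel=.08); print(w(),ctrl.current_t())
RV=V@Rx(np.radians(17)); ctrl.goto(clampw((.0425,-.0155,.20)),RV); print(w(),ctrl.current_t())
ctrl.goto(clampw((.0425,-.0155,.09)),RV); print(w(),ctrl.current_t()); snap("over2")
E
```

```text
15.56 27.0917
15.86 29.5083
15.9 31.4333
15.32 31.95
```

View pics/over2.png

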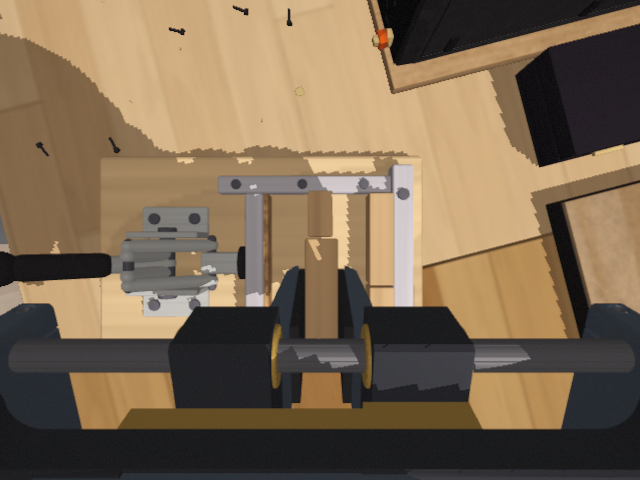

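The long piece is held straight, with its left end at about row 238, columns 305–338. The short piece is still in place at about (308–332, 191–236). I'll check the in-hand y offset and then lower the piece.

```bash
python3 - <<'E'
from h import *
c,a,Rc,Rr,V,G=frames(); p,T=load("over2"); d=np.load("pics/over2.npz"); tp=d["tp"]; Q=d["R"]@Rx(np.radians(-17)); print("tcp clamp",Rc.T@(tp-[c[0],c[1],0]))
pr=lambda dy,w,e:proj(p,T,tp+Q@np.array([0,-(w-.0137),e+dy]))[1].round(1)
for dy in (-.002,0,.002): print(dy,"left bottom/top rows",pr(dy,0,.03),pr(dy,.023,.03),"right top",pr(dy,.023,-.03))
o=np.array([c[0],c[1],0])
for r in (191,236): print("short y",(Rc.T@(pix2w(p,T,(320,r),.039)-o)).round(4))
print("back joint",(Rc.T@(pix2w(p,T,(381,287),.039)-o)).round(4))
im=cv2.cvtColor(cv2.imread("pics/over2.png"),cv2.COLOR_BGR2GRAY).astype(int)
print("rows 228-246",im[228:247,326:334].mean(1).round(0)); print("rows 396-410",im[394:412,312:330].mean(1).round(0))
E
```

```text
tcp clamp [ 0.043 -0.015  0.091]
-0.002 left bottom/top rows 243.7 244.2 right top 369.6
0 left bottom/top rows 240.0 240.0 right top 365.4
0.002 left bottom/top rows 236.3 235.8 right top 361.2
short y [0.0421 0.0466 0.039 ]
short y [0.0421 0.0176 0.039 ]
back joint [ 0.0814 -0.0152  0.039 ]
rows 228-246 [135. 135. 135. 135. 136. 136. 135. 136. 133. 200. 159. 114. 114. 115.
 115. 115. 115. 115. 115.]
rows 396-410 [123. 123. 123. 123. 123. 123. 123. 123. 123. 123. 123. 123. 123. 123.
 100.  82.  79.  80.]
```

```bash
python3 - <<'E'
from h import *
c,a,Rc,Rr,V,G=frames()
P=clampw((.0425,-.016,.0297)); ctrl.move_l(P+[0,0,.03],vel=.1)
print("hit",ctrl.move_l(P-[0,0,.005],vel=.03,contact_N=3),"z",ctrl.current_tool_pos()[2],"F",ctrl.current_contact_force(),"w",ctrl.current_grip_width()*91)
ctrl.command_gripper(.29); ctrl.sleep(.1); ctrl.move_l(np.array(ctrl.current_tool_pos())+[0,0,.08],vel=.15)
look("bed2",clampw((.045,0,.03)),.25,V); print(ctrl.current_t())
im=cv2.imread("pics/bed2.png"); cv2.imwrite("pics/bed2c.png",cv2.resize(im[140:330,215:435],None,fx=3,fy=3,interpolation=cv2.INTER_CUBIC))
# ik for lever arc, tool x along clamp y
for th in (145,125,90,60,32):
    t=np.radians(th); B=clampw((-.059+.085*np.cos(t),0,.032+.085*np.sin(t)-.010))
    for nm,R in (("z fwd",Rc@DOWN),("z back",Rc@DOWN@np.diag([-1,1,-1.]))): print(th,nm,ctrl.ik(B,R))
E
```

```text
hit True z 0.028964857433767983 F [ 0.0322 -0.2412  6.1202] w 15.799334934197763
34.9833
145 z fwd [-40.3572  28.1045 108.2755  -0.      43.62    64.2316]
145 z back [ -40.3572   28.1045  108.2755   -0.       43.62   -115.7684]
125 z fwd [-39.2748  27.1168 104.5191  -0.      48.3642  65.3139]
125 z back [ -39.2748   27.1168  104.5191   -0.       48.3642 -114.6861]
90 z fwd [-37.0598  28.6044  97.2933  -0.      54.1022  67.529 ]
90 z back [ -37.0598   28.6044   97.2933   -0.       54.1022 -112.471 ]
60 z fwd [-35.422   32.1496  92.0585  -0.      55.7919  69.1668]
60 z back [ -35.422    32.1496   92.0585   -0.       55.7919 -110.8332]
32 z fwd [-34.4129  36.2058  89.1179  -0.      54.6762  70.1759]
32 z back [ -34.4129   36.2058   89.1179   -0.       54.6762 -109.8241]
```

The long piece touched down at the expected height, TCP z 29.0 mm against 29.7 predicted. Now the lever: grip the ball across the clamp's y axis and carry it round its arc.

```bash
python3 - <<'E'
from h import *
c,a,Rc,Rr,V,G=frames(); R=Rc@DOWN
def B(th,dz=-.011): t=np.radians(th); return clampw((-.059+.085*np.cos(t),0,.032+.085*np.sin(t)+dz))
ctrl.goto(B(145)+[0,0,.07],R); ctrl.command_gripper(.45)
print("hit",ctrl.move_l(B(145),vel=.1,contact_N=5)); t0=np.array(ctrl.current_tool_pos())
ctrl.command_gripper(0); print("w",ctrl.current_grip_width()*91,"moved",Rc.T@(np.array(ctrl.current_tool_pos())-t0)*1000,"F",Rc.T@np.array(ctrl.current_contact_force()),ctrl.current_t())
for th in np.arange(137,129,-7.):
    ctrl.move_l(B(th),vel=.08); print(th,"F",Rc.T@np.array(ctrl.current_contact_force()),ctrl.current_grip_width()*91)
print(ctrl.current_t())
E
```

```text
hit False
w 16.841757067888853 moved [-0.0036 -0.5487 -0.0235] F [-1.4153 -5.3339  1.4741] 38.1417
137.0 F [-1.5567 -8.0907  0.6647] 16.674715819760685
130.0 F [-1.1176 -7.6219  1.6566] 16.87811222498249
38.725
```

```bash
python3 - <<'E'
from h import *
c,a,Rc,Rr,V,G=frames()
def B(th,dz=-.011): t=np.radians(th); return clampw((-.059+.085*np.cos(t),0,.032+.085*np.sin(t)+dz))
for th in (121,112,103,94,85,76,67,58,50,43,37,33):
    ctrl.move_l(B(th),vel=.09); F=Rc.T@np.array(ctrl.current_contact_force()); print(th,"F",F,round(ctrl.current_grip_width()*91,2),round(ctrl.current_t(),2))
    if np.linalg.norm(F)>45: print("stop"); break
snap("lev")
cv2.imwrite("pics/top2.png",ctrl.read_camera("top"))
E
```

```text
121 F [-1.787  -7.7881  2.705 ] 17.06 39.02
112 F [-0.3597 -8.1176  2.8494] 16.85 39.33
103 F [ 0.5339 -7.1868  1.3098] 16.86 39.62
94 F [ 0.8993 -7.6609  0.693 ] 17.18 39.92
85 F [-0.0599 -6.3962  1.1793] 16.6 40.23
76 F [ 0.3381 -6.5139  1.4728] 16.87 40.52
67 F [ 1.3663 -6.3311  2.5239] 16.61 40.83
58 F [ 1.4738 -4.5726  2.6897] 16.62 41.12
50 F [ 2.2515 -4.1895  3.3203] 17.01 41.41
43 F [ 3.0482 -5.1663  3.3307] 17.19 41.67
37 F [ 5.9004 -3.9812  3.6557] 17.1 41.92
33 F [ 5.5078 -3.9782  3.3033] 17.12 42.17
```

```bash
python3 - <<'E'
from h import *
c,a,Rc,Rr,V,G=frames()
ctrl.command_gripper(.45); tp=np.array(ctrl.current_tool_pos()); ctrl.move_l(tp+[0,0,.09],vel=.15)
look("fin",clampw((.03,0,.035)),.27,Rc@DOWN); print(ctrl.current_t(),ctrl.current_contact_force())
im=cv2.imread("pics/fin.png"); cv2.imwrite("pics/fin_c.png",cv2.resize(im[90:340,190:450],None,fx=2.4,fy=2.4,interpolation=cv2.INTER_CUBIC))
E
```

```text
43.8833 [-0.4778 -0.0662 -0.1374]
```

View pics/fin_c.png

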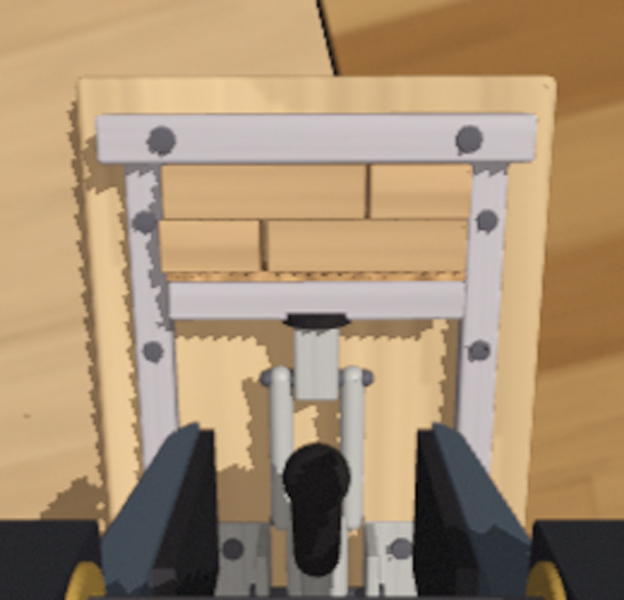

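The front row is tight: short on the left (crop 160–262), long on the right (266–466), both in rows 218–270. The joint at about x 264 is well away from the back joint at about 368. The jaw bears on both pieces and the ball is forward at about (317,475). Now a numeric check.

```bash
python3 - <<'E'
from h import *
c,a,Rc,*_=frames(); p,T=load("fin"); o=np.array([c[0],c[1],0])
q=lambda u,v,z:(Rc.T@(pix2w(p,T,((u+.5)/2.4-.5+190,(v+.5)/2.4-.5+90),z)-o)[:3]).round(4)
for nm,u,v,z in [("short L near",160,270,.039),("short R near",261,270,.039),("long L",267,270,.039),("long R near",464,271,.039),("row split L",163,218,.039),("row split R",468,219,.039),("back joint",368,190,.039)]: print(nm,q(u,v,z))
for lv in (1.97,1.9,1.8,1.7,1.6):
    t=np.radians(145)-lv; px=(proj(p,T,clampw((-.059+.085*np.cos(t),0,.032+.085*np.sin(t))))-[190,90]+.5)*2.4-.5; print("lever",lv,px.round(0))
E
```

```text
short L near [0.059  0.0472 0.039 ]
short R near [0.059  0.0169 0.039 ]
long L [0.059  0.0151 0.039 ]
long R near [ 0.0587 -0.0441  0.039 ]
row split L [0.0746 0.0455 0.039 ]
row split R [ 0.0743 -0.0445  0.039 ]
back joint [ 0.0828 -0.0149  0.039 ]
lever 1.97 [317. 463.]
lever 1.9 [317. 481.]
lever 1.8 [317. 511.]
lever 1.7 [317. 542.]
lever 1.6 [317. 575.]
```

```bash
python3 - <<'E'
from bench import ctrl
print(ctrl.current_t(),ctrl.current_contact_force()); ctrl.sign_off()
E
```

```text
43.8833 [-0.47784257 -0.06618266 -0.1373616 ]
the job is handed in; nothing more can be done
```

The short and long pieces stand clamped as the front row, short on the left and long on the right, and I handed the job in at about 44 s of the 64 s allowed.

**Mishap:** I first gripped the short piece about 5 mm off centre in its pocket, and it was found turned about 70° in the pads when it reached the clamp. I set it down in the bed leaning so that it dropped flat, and it needed no regrasp. For the long piece I corrected the grip position, and it went in cleanly.

**Last checks, from the final wrist picture:**

| Item | Measured | Required |
|---|---|---|
| Short piece | x ≈ 67 mm, y ≈ +32 mm | x 63–69, y 24–36 |
| Long piece | x ≈ 67 mm, y ≈ −14.5 mm | x 63–69, y −21 to −9 |
| Lever | about 1.92 rad | above 1.8 |

- **Fit:** both pieces look square and are in contact with the jaw and the back row. Their joint (y ≈ +16 mm) is well clear of the back joint (y ≈ −15 mm).
- **Robot:** the gripper was clear of everything, with a force reading near 0 N.
- **Middle piece:** it showed no shift in the picture taken after the short piece was picked. I did not compare it again after the long pick.
- **Not measured:** the jaw force, the tilt of the pieces as numbers, and the positions of the bystanding tools. I saw no contact with the tools.
- **Disagreement:** the grip on the ball read about 17 mm instead of 19 mm, but the lever followed and forces stayed under 9 N.

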